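Bring the bench magnifier over the printed cards

TASK

Get the banded stack of printed cards ready for checking under the bench magnifier. First clear the black-capped marker off the cards and drop it end-down into the pink tin; then lower the raised magnifier arm until it is level, so that the lens lies flat, and swing it round until the lens is centred over the stack, leaving it to hold there by its own friction. Keep the fingers off the lens glass, and do not shift the cards or disturb the ink bottle, the mug and the eraser.

Things in the scene. Friction and masses are not known exactly. Their poses are not given: they have to be found in the camera images.
- magnifier_base: Foot of the bench magnifier: heavy, dark, round, 160 mm across, 25 mm high with a neck 34 mm across up to 50 mm; fixed, it does not slide. Origin: centre of its underside on the table, on the upright swivel axis. Its own x axis is where the arm points when joint magnifier_swivel is 0. Above the neck stands a 16 mm post.
- magnifier_hinge (a point): The level hinge of the arm, on the swivel axis, 180 mm above the table, in a black fork (26 x 30 mm) whose top is at z = 197 mm. A black knob, 28 mm across, sticks out 33 mm from the axis, to the left as one looks out along the arm.
- magnifier_swivel (a joint): Angle (rad) of post and arm about the upright axis of the foot: 0 = arm along the foot's x axis, growing counterclockwise seen from above. Range -1.5 to 1.5. A friction hinge that stays where it is left; 0.4 N m turns it (3 N at 130 mm from the axis). At the start (0.95 to 1.2) the arm is swung away to the far side of the cards.
- magnifier_arm (a joint): Pitch (rad) of the arm about its level hinge: 0 = arm level, lens flat; positive = lens end raised; negative = drooping. Range -0.4 to 0.7, no stop at level. Starts raised by 0.3 to 0.5. A friction hinge that stays where it is left: pressing down takes about 4 N at 130 mm from the hinge, lifting about 10 N.
- magnifier_bar (a point): Point in the middle of the metal bar of the arm, 130 mm from the hinge. The bar is straight, 14 mm wide and 12 mm thick (6 mm above and below this point), bare from 15 to 160 mm from the hinge; then comes a black 22 x 15 mm clamp, up to 187 mm. A black counterweight, 30 mm across, reaches 62 mm behind the hinge.
- magnifier_lens: The round glass lens, 103 mm across, sunk 3 mm inside a black ring (116 mm outside, 16 mm thick, wall 6.5 mm) with a flat tab, 24 mm wide, at its outer end, 327 mm from the hinge. Origin: centre of the lens, 240 mm along the arm from the hinge; x axis outward along the arm, z axis the lens axis (straight up when flat).
- cards: Stack of printed cards held by a paper band, 151 mm along its own x, 108 mm along its own y, 23 mm high, 0.35 kg, loose. Origin: centre of its underside. It lies so that its centre is on the circle on which the levelled lens swings, within 8 mm.
- marker: White felt marker with a black cap, 139 mm long along its own y axis, 18 x 18 mm thick (its shape for contact is a square bar, so that it does not roll), about 18 g. Origin: centre of its length, on its underside as it lies. Starts lying flat on top of the cards.
- pen_tin: Open pink tin used as a pen pot, 76 mm outside diameter, 74 mm high, inner width about 60 mm, inner floor about 5 mm up; empty, 60 g, loose, on the table to the right of the cards. Origin: centre of its underside. A marker dropped in leans on the rim and stands out of the tin by about half its length.
- ink: Bystander: dark blue ink bottle with a black cap, 46 x 46 x 57 mm, loose. Origin: centre of its underside.
- mug: Bystander: white dotted mug, 82 mm wide, 114 mm with its handle, 91 mm high, loose. Origin: underside, middle of its length with the handle.
- rubber: Bystander: eraser in a blue sleeve, 22 x 55 x 12 mm, loose. Origin: centre of its underside.

How it is judged:
By the outcome, as a careful person would: the job done as asked, in the order asked, and still so for the second after the job is handed in, with the robot touching nothing.
It also fails if it takes over 72 s, if anything falls off the work surface, if the arm or the gripper's body presses on something with over 40 N, if the wrist force passes 120 N, or if a joint passes its speed limit or range.

ROBOT

A 7-joint arm with a two-finger parallel gripper is mounted at the origin on a cart in front of the work surface, level with it; the furniture and walls round the work are solid. World frame = base frame: x ahead of the robot, y to its left, z up, the work surface at z = 0. Lengths are in mm, angles in rad, forces in N, time in s.
With the tool pointing down it reaches from about 400 to 850 mm from the base axis. Payload 10.4 kg.
Tool frame: the origin (TCP) lies midway between the tips of the shut fingers; the grasp point (between the pads) lies 19 mm behind it; z points along the fingers, y is the line along which they close (so a half turn about z gives the same grasp; the last joint's range is limited). The gripper opens to 85 mm and grips with 20 to 120 N. Pads are 22 mm wide; open, the fingers measure 114 mm over their backs; the gripper's body (76 mm by 85 mm) begins 54 mm behind the grasp point. The pads swing forward as they close: fully open they stand 13 mm farther back than shut.
Start: joints at [1.16, 0.332, -0.065, 1.46, 0.022, 1.35, -0.088], TCP at [236.368, -578.603, 231.338] pointing down, gripper open.
Joint ranges: [-2.6, 2.6], [-0.5, 2.12], [-1.47, 1.34], [0.16, 2.42], [-1.27, 4.41], [0.06, 2.06], [-2.6, 2.6]. Speed limits (rad/s): [2.22, 2.22, 2.79, 2.79, 3.14, 3.14, 3.14].

INTERFACE

Orientations are given as a unit quaternion [x, y, z, w].
In Python, from bench import ctrl gives the robot as it stands. The module is installed in compiled form; this text tells all that it offers. Calls block until the motion is done:
- ctrl.move_pose(position, orientation): joint-space move of the TCP to a pose.
- ctrl.servo_line(position, v=150, orientation=None, force_limit=None): straight line of the TCP; orientation=None keeps the orientation; v is the mean speed in mm/s. With force_limit (N) it stops when the force on the tool has changed by that much, and returns True; else False.
- ctrl.move_j(angles): joint-space move.
- ctrl.let_go() and ctrl.close(): open the fingers fully, or close them until they stop; the grip force is fixed at half the most.
- ctrl.dwell(seconds).
- ctrl.inverse_kinematics(position, orientation): joint angles nearest the present ones, or None.
- ctrl.state(): the state.
- ctrl.get_image(name): name is "side" or "top" or "wrist"; returns a dict with "frame" (420x560x3 uint8, red, green, blue), "fx", "fy", "cx", "cy" (pixels), "k1" (the pictures are not rectified: a ray, as slopes to the right and down, at radius r is drawn at 1 + k1 r^2 times it, then the intrinsics apply), "R" (3x3) and "t" (3): a world point X has camera coordinates R X + t. Camera axes: x right, y down, z forward; pixel columns grow to the right and rows downward; lengths in mm; the calibration is good to about 2 mm. A picture is of the moment at which its call begins. There is no depth.
A pose or a line that the arm cannot do raises ctrl.Unreachable and nothing moves.
- ctrl.finish_job(): hands the job in; it is judged then, once.
The state is a dict: "time_s": time; "q": joint angles; "joint_vel": joint speeds; "joint_torque": joint torques, N m; "tool_pos": TCP position; "orientation": TCP orientation; "force": force on the tool from outside, world axes, zero at the start; "ft_torque": the same for the moment, N m; "width": finger opening in mm; "finger_force": force on a finger pad.
Only numpy, scipy, OpenCV 4.12 (cv2) and the standard library are available. Lean on these libraries where they do the work, as an engineer would, in place of code of your own. Each camera call takes 0.05 s, during which the arm holds its last target. There are 200 camera calls.

## Working session

There is one attempt and no reset: what is moved stays moved. The work goes in short steps, each a Python script; the robot and the scene stay as the last script left them, time stands still between calls to the robot, and variables do not carry over. Pictures are saved under pics/ and viewed, at most 10 in all, crops included, and the job is handed in when it is done.

```bash
mkdir -p pics; cat > h.py <<'E'
import numpy as np, cv2
from bench import ctrl
from scipy.spatial.transform import Rotation as Ro
def snap(n,f):
    d=ctrl.get_image(n); cv2.imwrite('pics/'+f,d['frame'][:,:,::-1])
    np.savez('pics/'+f+'.npz',**{k:d[k] for k in d}); return d
def px2w(f,u,v,z):
    d=np.load('pics/'+f+'.npz'); K=np.array([[d['fx'],0,d['cx']],[0,d['fy'],d['cy']],[0,0,1]],float)
    p=cv2.undistortPoints(np.array([[[u,v]]],float),K,np.array([float(d['k1']),0,0,0,0]))[0,0]
    r=d['R'].T@np.array([p[0],p[1],1]); c=-d['R'].T@d['t']; return c+r*(z-c[2])/r[2]
def w2px(f,X):
    d=np.load('pics/'+f+'.npz'); K=np.array([[d['fx'],0,d['cx']],[0,d['fy'],d['cy']],[0,0,1]],float)
    return cv2.projectPoints(np.array([X],float),cv2.Rodrigues(d['R'])[0],d['t'],K,np.array([float(d['k1']),0,0,0,0]))[0].ravel()
def down(yaw): # tool z down, tool y (closing) along world angle yaw
    y=np.array([np.cos(yaw),np.sin(yaw),0]); z=np.array([0,0,-1.]); 
    return Ro.from_matrix(np.c_[np.cross(y,z),y,z]).as_quat()
E
python3 - <<'E'
from h import *
for n in('top','side'):
    d=snap(n,n+'0.png'); print(n,-d['R'].T@d['t'],d['R'][2])
a=np.hstack([cv2.imread('pics/top0.png'),])
s=ctrl.state(); print(s['orientation'],s['time_s'],s['force'])
print(Ro.from_quat(s['orientation']).as_matrix())
E
```

```text
top [ 428.31101824  -18.20987844 1263.10289091] [ 0.11672284  0.00401628 -0.99315641]
side [ 528.13067377 -961.67344587  936.6815766 ] [ 0.03559322  0.76430277 -0.64387452]
[ 9.81263159e-01  1.92671295e-01 -1.42278530e-04 -6.03624035e-04] 0.1 [ 0.20569351 -0.12143027  0.22127487]
[[ 9.25755504e-01  3.78122315e-01 -5.11827409e-04]
 [ 3.78122659e-01 -9.25754815e-01  1.12980208e-03]
 [-4.66233113e-05 -1.23945403e-03 -9.99999231e-01]]
```

View pics/top0.png

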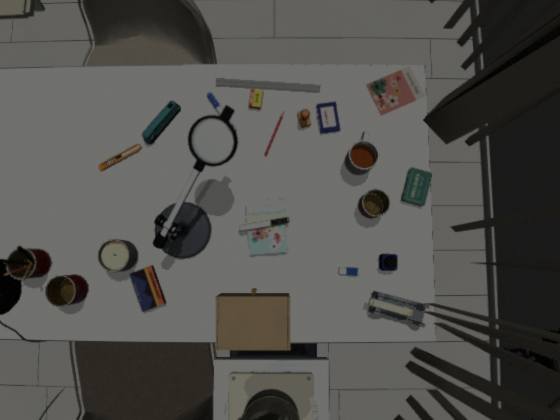

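View pics/side0.png

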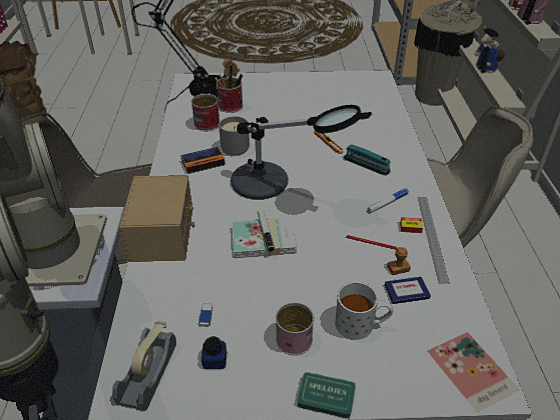

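Top view: cards at about (267,230), marker across their far edge (265,223), tin (374,204), mug (362,157), ink (388,262), eraser (348,271), and the magnifier foot (183,230) with the lens at (213,140). I'll enlarge it to read edges.

```bash
python3 - <<'E'
import cv2,numpy as np
a=cv2.imread('pics/top0.png')
f=lambda c:cv2.convertScaleAbs(c,alpha=1.6,beta=10)
l=cv2.resize(f(a[180:280,145:295]),None,fx=5.3,fy=5.3,interpolation=2)
cv2.imwrite('pics/c1.png',l)
l=cv2.resize(f(a[95:295,145:412]),None,fx=3,fy=3,interpolation=2); cv2.imwrite('pics/c2.png',l[:600,:800])
E
```

```text
(no output)
```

View pics/c1.png

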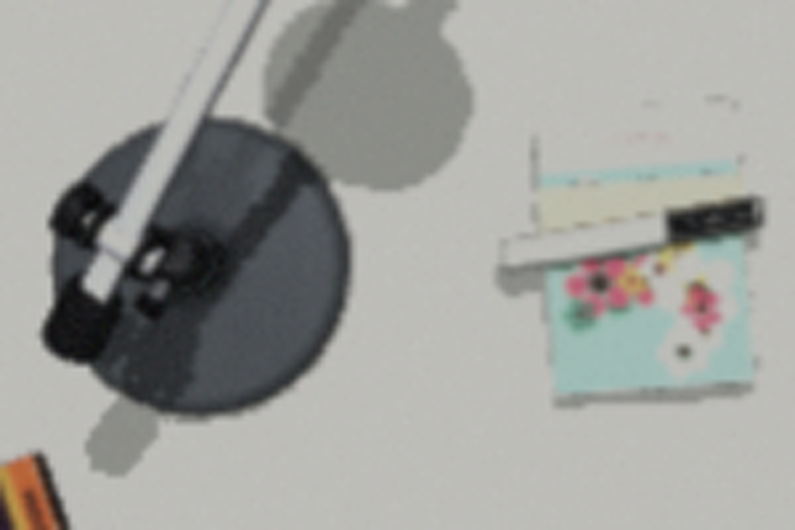

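View pics/c2.png

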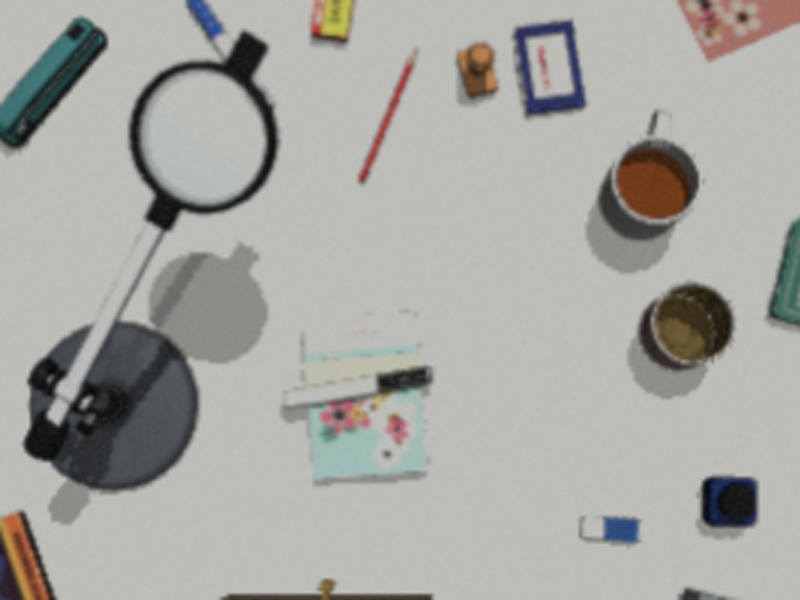

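```bash
python3 - <<'E'
from h import *
c1=lambda u,v,z:px2w('top0.png',145+u/5.3,180+v/5.3,z)
c2=lambda u,v,z:px2w('top0.png',145+u/3,95+v/3,z)
np.set_printoptions(precision=1,suppress=True)
for n,p in dict(base=c1(200,266,20),bl=c1(52,266,20),br=c1(350,266,20),cFL=c1(535,105,23),cFR=c1(738,98,23),cNL=c1(555,396,23),cNR=c1(753,386,23),mL=c1(500,253,32),mR=c1(761,214,32),tin=c2(692,325,74),tl=c2(650,325,74),tr=c2(733,325,74),lens=c2(204,136,275),forkknob=c1(125,245,190)).items(): print(n,p)
E
```

```text
base [505.7 247.3  20. ]
bl [505.6 326.1  20. ]
br [505.8 167.8  20. ]
cFL [590.8  70.7  23. ]
cFR [594.4 -36.6  23. ]
cNL [437.8  59.2  23. ]
cNR [443.  -44.1  23. ]
mL [511.8  87.7  32. ]
mR [532.2 -48.3  32. ]
tin [ 574.4 -281.7   74. ]
tl [ 574.4 -243.9   74. ]
tr [ 574.3 -318.7   74. ]
lens [694.3 128.8 275. ]
forkknob [504.7 245.6 190. ]
```

Cards' centre is about (516,12), 235 mm from the foot (506,247), which fits the 240 ± 8 given. Marker measures 137 mm (139 given) and the tin rim 75 mm (76 given). Next I'll check which tilted poses the arm can reach for the drop.

```bash
cat >> h.py <<'E'
B=np.array([505.7,247.3]); C=np.array([516.5,12.3]); M=np.array([522,19.7]); T=np.array([574.4,-281.7])
mc=np.array([.148,-.989]) # marker dir towards cap
def tilt(az,el,s): # tool z at azimuth az, elevation el (rad, -pi/2=down); tool x = s*(upper end dir)
    z=np.array([np.cos(el)*np.cos(az),np.cos(el)*np.sin(az),np.sin(el)])
    u=np.array([-np.sin(el)*np.cos(az),-np.sin(el)*np.sin(az),np.cos(el)])
    x=s*u; return Ro.from_matrix(np.c_[x,np.cross(z,x),z])
E
python3 - <<'E'
from h import *
np.set_printoptions(precision=2,suppress=True)
for e in(1,-1):
  for s in(1,-1):
    x=s*e*mc; yaw=np.arctan2(-x[0],x[1])  # tool x=(-sin,cos)
    g=M+35*e*mc
    q=ctrl.inverse_kinematics([*g,27],down(yaw)); print('grasp end',e,'s',s,yaw,q is not None and np.array(q))
for el in(-40,-30,-20):
  for s in(1,-1):
    r=[]
    for az in range(-180,180,20):
      R=tilt(np.radians(az),np.radians(el),s); gp=np.array([*T,140]); 
      ok=all(ctrl.inverse_kinematics((gp+[0,0,h])+19*R.as_matrix()[:,2],R.as_quat()) is not None for h in(0,70))
      if ok:r.append(az)
    print(el,s,r)
E
```

```text
grasp end 1 s 1 -2.9930488293841955 [-0.98  0.65  1.16  1.97 -0.71  1.01 -2.47]
grasp end 1 s -1 0.14854382420559775 [ 0.53  0.43 -0.69  1.89  0.33  0.94 -0.16]
grasp end -1 s 1 0.14854382420559775 [ 0.58  0.48 -0.9   1.91  0.46  0.97 -0.39]
grasp end -1 s -1 -2.9930488293841955 [ 0.8   0.7  -1.24  1.9   0.75  1.11  2.55]
-40 1 [-160, -140, -120, -100, -20, 0, 20, 40, 60, 80, 100]
-40 -1 [-160, -140, -120, -100, -80, -60, -40, -20, 60, 80, 100]
-30 1 [-140, -120, -100, -80, -60, -40, -20, 20, 40, 60, 80, 100]
-30 -1 [-140, -120, -100, -80, -60, -40, -20, 40, 60, 80, 100]
-20 1 [-140, -120, -100, -80, -60, -40, -20, 0, 20, 40, 60, 80, 100]
-20 -1 [-140, -120, -100, -80, -60, -40, -20, 0, 20, 40, 60, 80]
```

```bash
python3 - <<'E'
from h import *
g=M+30*mc; o=down(.1485)
ctrl.move_pose([*g,160],o)
print(ctrl.servo_line([*g,27],v=100,force_limit=8), ctrl.state()['tool_pos'])
ctrl.close(); s=ctrl.state(); print(s['width'],s['finger_force'],s['force'])
ctrl.servo_line([*g,60],v=60); ctrl.servo_line([*g,260],v=200)
az,el=np.radians(-50),np.radians(-25); R=tilt(az,el,-1); d=np.array([np.cos(az),np.sin(az)])
gp=np.array([*(T+(42-13)*d),115])+19*R.as_matrix()[:,2]
ctrl.move_pose(gp+[0,0,100],R.as_quat())
s=ctrl.state(); print(s['time_s'],s['width'],s['tool_pos'],gp)
a=snap('side','s1.png')['frame'];snap('top','t1.png')
b=ctrl.get_image('top')['frame']
cr=lambda f,x,y:cv2.resize(f[y:y+150,x:x+130],None,fx=3,fy=3)
cv2.imwrite('pics/s1c.png',cv2.convertScaleAbs(np.hstack([cr(a,220,220),cr(b,290,140)])[:,:,::-1],alpha=1.5))
E
```

```text
False [526.88467793  -9.99336871  27.57118657]
15.845003998455661 59.05792772769928 [-0.15695733  0.59340118  4.29030699]
7.8833 15.777413300873292 [ 604.30311915 -317.07300407  207.15674747] [ 604.10954559 -317.10645769  106.97025303]
```

View pics/s1c.png

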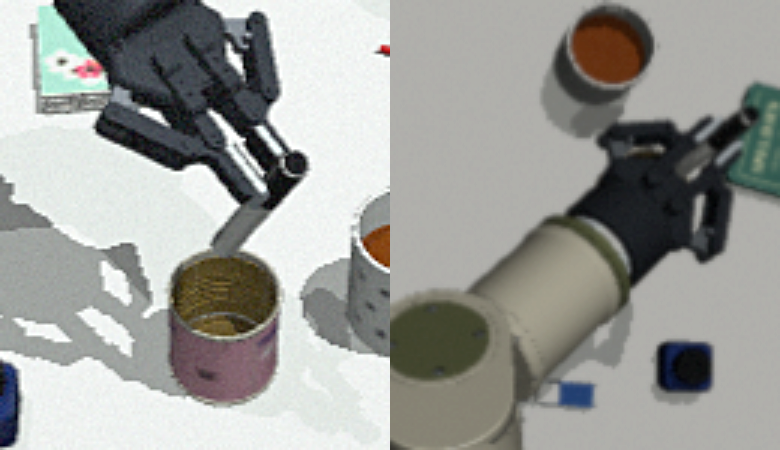

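Marker is held with its free end down, just over the tin rim (side pixel about (296,302)). But at this heading an opening finger would come close to the mug (about (675,-250)), so I'll turn the heading to -85° before lowering.

```bash
python3 - <<'E'
from h import *
np.set_printoptions(precision=1,suppress=True)
az,el=np.radians(-50),np.radians(-25); R=tilt(az,el,-1)
bt=ctrl.state()['tool_pos']-19*R.as_matrix()[:,2]+R.as_matrix()[:,0]*99.5
print('bottom',bt,w2px('s1.png',bt))
print('mug',px2w('top0.png',145+653/3,95+185/3,91))
az=np.radians(-85); R=tilt(az,el,-1); d=np.array([np.cos(az),np.sin(az)])
gp=np.array([*(T+(42-13)*d),128])+19*R.as_matrix()[:,2]
ctrl.move_pose(gp+[0,0,100],R.as_quat())
f=ctrl.servo_line(gp,v=100,force_limit=6); print('contact',f,ctrl.state()['tool_pos']-gp,ctrl.state()['force'])
if not f:
    ctrl.let_go(); ctrl.dwell(.3)
    p=gp-120*R.as_matrix()[:,2]; ctrl.servo_line(p,v=150); ctrl.servo_line(p+[0,0,60],v=150)
print(ctrl.state()['time_s'])
a=snap('side','s2.png')['frame']
cv2.imwrite('pics/s2c.png',cv2.convertScaleAbs(cv2.resize(a[180:380,180:440],None,fx=3,fy=3)[:,:,::-1],alpha=1.3))
E
```

```text
bottom [ 566.3 -271.7  125.2] [288.8 294.9]
mug [ 698.5 -246.4   91. ]
contact False [ 0.3 -0.   0.8] [ 0.8 -0.3  0.1]
12.3167
```

View pics/s2c.png

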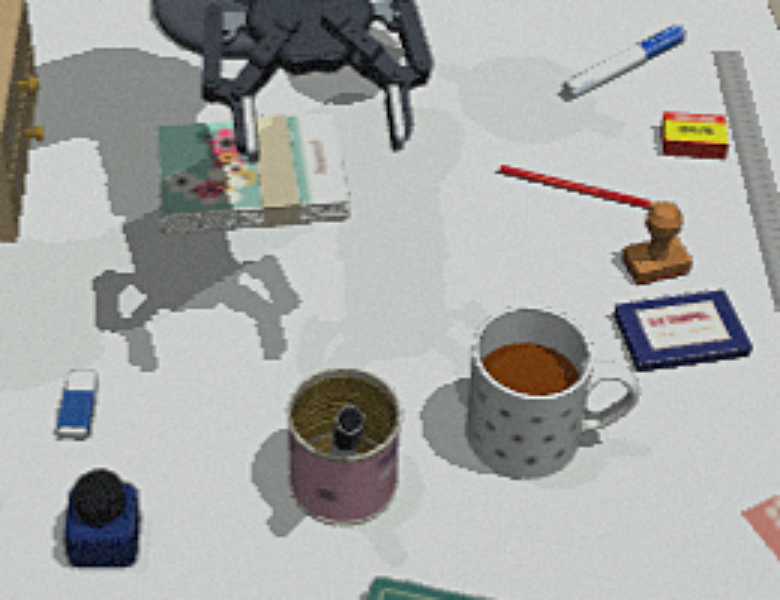

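Marker stands in the tin (crop (348,425)). Cards, mug, ink and eraser have not moved. Next: level the magnifier by pressing the bar from above with shut fingers.

```bash
cat >> h.py <<'E'
e=lambda a:np.array([np.cos(a),np.sin(a)])
n=lambda a:np.array([-np.sin(a),np.cos(a)])
E
python3 - <<'E'
from h import *
np.set_printoptions(precision=2,suppress=True)
for z in(262,268,275):
    L=px2w('top0.png',213,140.3,z)[:2]-B; r=np.hypot(*L); print(z,r,240*np.cos(np.arcsin((z-180)/240)))
a0=np.arctan2(L[1],L[0]); print('az',np.degrees(a0))
s=ctrl.state()
ctrl.servo_line(np.array(s['tool_pos'])+[0,0,100],v=200); ctrl.close()
# choose yaw branch
for k in(1,-1):
    p=B+140*e(a0); print(k,[ctrl.inverse_kinematics([*p,z],down(a0+k*np.pi/2)) is not None for z in(330,186)],
     [ [ctrl.inverse_kinematics([*(B+125*e(f)+18*n(f)),z],down(f+(k<0)*np.pi)) is not None for z in(160,250)] for f in np.linspace(a0,np.radians(-90),6)])
print(np.array(ctrl.inverse_kinematics([*p,330],down(a0+np.pi/2))),ctrl.state()['q'],ctrl.state()['tool_pos'])
E
```

```text
262 224.7612017008265 225.5570881173988
268 223.84860808050388 223.28457179124578
275 222.79851791722027 220.3973684053419
az -32.133670704961624
1 [True, True] [[True, True], [True, True], [True, True], [True, True], [True, True], [True, True]]
-1 [True, True] [[True, True], [True, True], [True, True], [True, True], [True, True], [True, True]]
[ 0.27  0.5  -0.94  1.19  0.4   1.63  0.43] [ 0.3   0.31 -0.64  1.76  1.25  1.65 -0.53] [ 568.44 -219.83  329.61]
```

```bash
python3 - <<'E'
from h import *
np.set_printoptions(precision=2,suppress=True)
a0=np.radians(-32.1); o=down(a0+np.pi/2); p=B+140*e(a0)
ctrl.move_pose([560,-60,370],o)
ctrl.move_pose([*p,340],o)
print(ctrl.servo_line([*p,250],v=150,force_limit=5))
print('top contact?',ctrl.servo_line([*p,215],v=60,force_limit=3),ctrl.state()['tool_pos'],ctrl.state()['force'])
ctrl.servo_line([*p,195],v=60); ctrl.servo_line([*p,186],v=25); ctrl.dwell(.3)
s=ctrl.state(); print(s['tool_pos'],s['force'],s['time_s'])
a=snap('side','s3.png')['frame']
cv2.imwrite('pics/s3c.png',cv2.convertScaleAbs(cv2.resize(a[80:230,200:400],None,fx=4,fy=4)[:,:,::-1],alpha=1.2))
E
```

```text
False
top contact? True [624.69 173.17 245.13] [-0.24  0.34 -0.14]
[624.22 172.92 185.9 ] [-0.19  0.15 -0.1 ] 18.875
```

View pics/s3c.png

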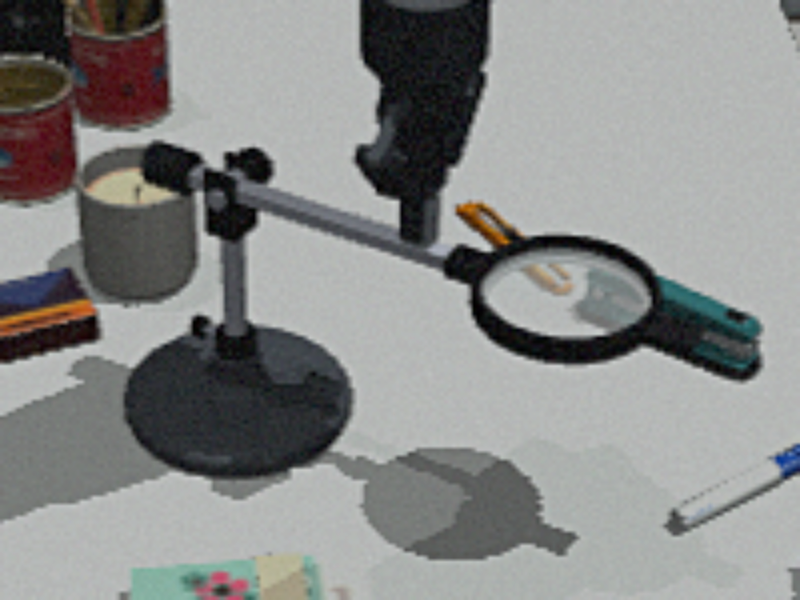

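Shut fingers rest on the bar, and the ring centre is at side pixel about (341.5,154.6). I'll solve azimuth and pitch from that.

```bash
python3 - <<'E'
from h import *
from scipy.optimize import least_squares
P=lambda a,p,s,h=0:np.array([*(B+(s*np.cos(p)-h*np.sin(p))*e(a)),180+s*np.sin(p)+h*np.cos(p)])
obs=np.array([200+566/4,80+298.5/4])
r=least_squares(lambda x:w2px('s3.png',P(x[0],x[1],240))-obs,[-.56,0]); print(np.degrees(r.x[0]),r.x[1])
x=np.radians(-32.1)
for p in(-.04,0,.04): print(p,[(w2px('s3.png',P(x,p,s))-[200,80])*4 for s in(0,160,240)])
s=ctrl.state()['tool_pos']; ctrl.servo_line([s[0],s[1],290],v=150)
# go to ccw side of the bar, fingers' x face towards it
a=x; o=down(a)
q=B+125*e(a)+45*n(a)
ctrl.move_pose([*q,290],o)
snap('side','s4.png');snap('top','t4.png')
A=cv2.resize(cv2.imread('pics/s4.png')[100:200,230:380],None,fx=4,fy=4);D=cv2.resize(cv2.imread('pics/t4.png')[100:250,140:290],None,fx=4,fy=4)
c=np.zeros((600,800,3),np.uint8);c[:400,:600]=A
cv2.imwrite('pics/s4c.png',cv2.convertScaleAbs(A,alpha=1.3))
print(ctrl.state()['time_s'])
E
```

```text
-30.1150742596304 -0.03822485413172154
-0.04 [array([224.59466913, 186.33478023]), array([443.76425516, 264.46396523]), array([560.29203478, 305.96179918])]
0 [array([224.59466913, 186.33478023]), array([444.29660706, 255.89717617]), array([561.66271386, 293.01583539])]
0.04 [array([224.59466913, 186.33478023]), array([444.46405923, 247.16106478]), array([562.46770342, 279.76431228])]
21.2583
```

View pics/s4c.png

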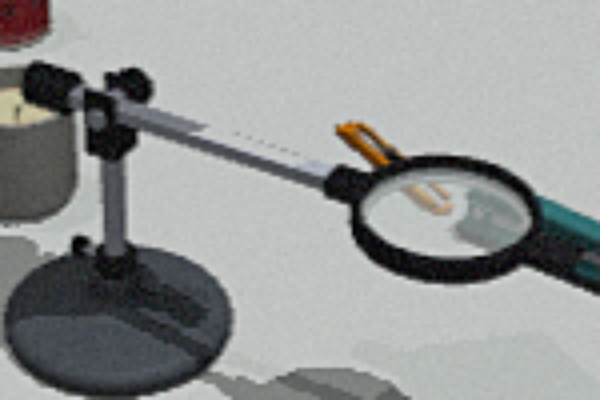

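Level within the image's accuracy (pitch -0.04 to 0). I'll settle it with a light touch probe on the bar, below the force that moves the hinge.

```bash
python3 - <<'E'
from h import *
a=np.radians(-32.1); o=down(a+np.pi/2); p=B+140*e(a)
ctrl.move_pose([*p,250],o); ctrl.servo_line([*p,194],v=120)
print(ctrl.servo_line([*p,178],v=15,force_limit=2)); s=ctrl.state(); print(s['tool_pos'],s['force'],s['time_s'])
E
```

```text
True
[624.30499808 172.80614767 184.56531525] [0.88566462 1.2513354  1.43390592] 23.9333
```

Bar top at z ≈ 184.6, so pitch is about -0.01: level. Now swing.

```bash
python3 - <<'E'
from h import *
a=np.radians(-32.1)
s=ctrl.state()['tool_pos']; ctrl.servo_line([s[0],s[1],240],v=150)
q=B+125*e(a)+45*n(a)
ctrl.move_pose([*q,240],down(a)); ctrl.servo_line([*q,162],v=150)
mx=0
for f in np.radians(np.r_[np.arange(-27,-84,-4.),-84]):
    ctrl.servo_line([*(B+125*e(f)+18*n(f)),162],v=75,orientation=down(f))
    mx=max(mx,np.linalg.norm(ctrl.state()['force'][:2]))
s=ctrl.state(); print(mx,s['tool_pos'],s['force'],s['time_s'])
A=snap('top','t5.png')['frame']
cv2.imwrite('pics/t5c.png',cv2.convertScaleAbs(cv2.resize(A[170:290,150:310],None,fx=5,fy=5,interpolation=2)[:,:,::-1],alpha=1.6))
snap('side','s5.png')
E
```

```text
1.4359100768839879 [536.94458229 124.91903447 161.99943692] [ 1.2351606   0.73226774 -1.0232723 ] 30.8583
```

View pics/t5c.png

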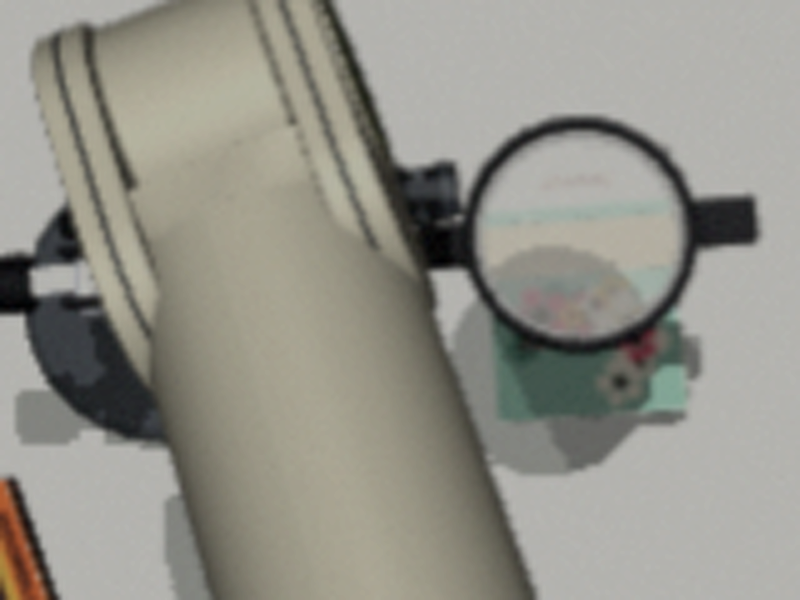

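Ring centre is at top pixel about (266.2,216.8). The cards' near corners are where they were.

```bash
python3 - <<'E'
from h import *
L=px2w('t5.png',150+581/5,170+234/5,180)[:2]; print(L, L-B, np.hypot(*(L-B)))
a1=np.arctan2(*(L-B)[::-1]); ac=np.arctan2(*(C-B)[::-1]); print(np.degrees(a1),np.degrees(ac))
d=ac-a1
f0=np.radians(-84)
f=f0+d
for g in np.linspace(f0,f,3)[1:]: ctrl.servo_line([*(B+125*e(g)+18*n(g)),162],v=30,orientation=down(g))
# back off and lift
ctrl.servo_line([*(B+125*e(f)+45*n(f)),162],v=80); p=B+125*e(f)+45*n(f)
ctrl.servo_line([*p,300],v=200)
ctrl.move_pose([430,-330,330],down(-1.2)) 
A=snap('top','t6.png')['frame'];print(ctrl.state()['time_s']);snap('side','s6.png')
Sd=ctrl.get_image('side')['frame']
c=np.hstack([cv2.resize(A[170:290,150:310],(640,480),interpolation=2),])
c=np.hstack([cv2.resize(A[175:275,160:300],(420,300),interpolation=2),cv2.resize(Sd[100:270,200:330],(380,497),interpolation=2)[:300]]) if 0 else np.vstack([cv2.resize(A[175:275,155:295],(420,300),interpolation=2),cv2.resize(Sd[105:275,200:410],(420,300),interpolation=2)])
cv2.imwrite('pics/t6c.png',cv2.convertScaleAbs(c[:,:,::-1],alpha=1.5))
E
```

```text
[528.46399785   9.76782477] [  22.76399785 -237.53217523] 238.62048081716972
-84.5257528338024 -87.36868374132591
34.5833
```

View pics/t6c.png

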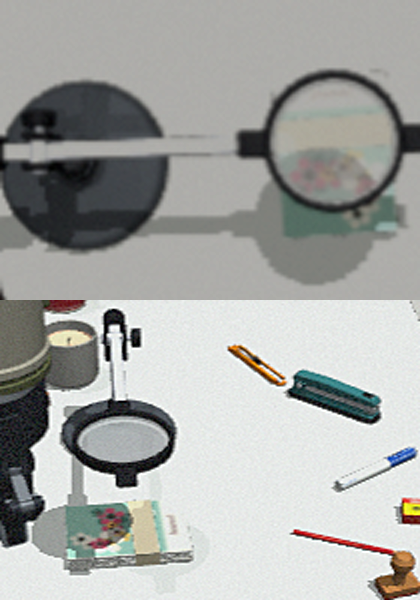

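```bash
python3 - <<'E'
from h import *
print(px2w('t6.png',267,222.2,180),C,w2px('s6.png',[*C,180]))
for z in(170,175,180): print(z,px2w('s6.png',260,182.9,z))
print(px2w('t6.png',249,253.3,23))
E
```

```text
[515.27643244   7.79201601 180.        ] [516.5  12.3] [261.04291523 182.38671494]
170 [513.95494935  23.35349222 170.        ]
175 [514.04739792  16.92952843 175.        ]
180 [514.1398465   10.50556463 180.        ]
[441.66313839  61.16990649  23.        ]
```

Lens centre is at (515,8) with height about 180, level and within about 5 mm of the cards' centre. The robot is clear of everything, so I'm handing in.

```bash
python3 -c "
from bench import ctrl
print(ctrl.finish_job())"
```

```text
the job is handed in; nothing more can be done
None
```

The job is handed in: the marker stands in the pink tin, and the magnifier is level to about 0.01 rad with its lens within about 5 mm of the cards' centre; the cards, ink bottle, mug and eraser showed no movement in the pictures.

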